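# Slide the scrap caddy through to its resting plate

## Task

The round steel scrap caddy is full, so slide it instead of picking it up: with the fingers against its side, push it along the bench through the narrow gap between the metal power column and the raised round waste chute, and on until it stands wholly on the round steel plate let into the bench beyond them. Do not grip, lift or tip the caddy and keep off its vent cap; leave the brush, the scraper and the jar where they are, and finish clear of everything.

Things in the scene. Friction and masses are not known exactly. Their poses are not given: they have to be found in the camera images.
- caddy: Loose squat round scrap caddy of bare steel: upright cylinder 124 mm in diameter with a straight side, 90 mm high at the rim, lid slightly domed to 98 mm; 0.4 to 0.75 kg; friction on the laminate 0.5 to 0.7, so it stays where it is left. Too wide for a gripper to span. Origin: centre of its underside, on the bench; z up. It starts before the gap.
- vent_cap: Twist cap of the caddy's vent, fixed in the middle of its lid: ribbed disc 44 mm in diameter with a 36 mm long, 8 mm wide bar grip on top, from 97 to 121 mm above the bench. Origin: centre of its underside. Not to be touched.
- fittings: Power column and waste chute, both fixed to the bench. Origin: on the bench, midway in the gap between them, where their walls are 136 mm apart (6 mm to spare on either side of the caddy). The gap line is this body's x axis; the way through runs along its -y axis: the caddy starts on the +y side and the plate lies on the -y side.
- column (a point): Metal power column: upright cylinder 80 mm in diameter, 75 mm high. Point: centre of its foot, 108 mm from the gap's middle along the fittings' -x (the robot's side).
- chute (a point): Raised waste chute with a flat steel lid: upright cylinder 160 mm in diameter, 50 mm high, with a small knob (32 mm across) in the middle of the lid reaching up to 72 mm. Point: centre of its foot, 148 mm from the gap's middle along the fittings' +x (the cupboard edge's side).
- plate: Round steel resting plate 170 mm in diameter let flush into the bench (no step to slide over), 160 to 200 mm beyond the gap. Origin: its centre, at bench level. The caddy stands wholly on it when their centres are within 23 mm.
- brush: Bystander: beechwood dish brush lying on its bristles; round head 62 mm in diameter, 40 mm high, handle 18 mm thick that runs 0.21 m from the head along its own -x and down to the bench. Origin: under the head, on the bench.
- scraper: Bystander: teal silicone scraper lying flat; blade 85 x 56 x 8 mm to its own +x, handle 145 x 22 x 12 mm to -x. Origin: on the bench, where blade and handle meet.
- jar: Bystander: closed glass jar standing upright, 68 mm in diameter, 95 mm high. Origin: centre of its underside.
Not all that is in view belongs to the job. There is more than one size of the caddy; the one meant has the size given above.

How it is judged:
On the way:
1. the caddy is in the gap between the power column and the waste chute (y of caddy in the frame of fittings between -0.03 and 0.03 m and x of caddy in the frame of fittings between -0.015 and 0.015 m), for 0.05 s.
At the end, for the whole second after the job is handed in: The caddy stands upright and still on the bench with its centre within 25 mm of the plate's centre (so wholly on the plate), after passing through the gap; brush, scraper and jar are within 15 mm of where they were (horizontal distance between caddy and plate below 0.025 m and height (world z) of caddy below 0.004 m and angle between caddy's own z axis and vertical below 0.05 rad and linear speed of caddy below 0.01 m/s and distance of each of brush, scraper, jar from where it was at the start of the episode below 0.015 m); the robot touches nothing.
It fails at once if the caddy is lifted off the bench (height (world z) of caddy above 0.012 m).
It fails at once if the caddy is tipped (angle between caddy's own z axis and vertical above 0.2 rad).
It fails at once if the fingers touch the vent cap (contact force between the fingers and vent_cap above 0.5 N).
It fails at once if the brush, scraper or jar is disturbed (distance of any of brush, scraper, jar from where it was at the start of the episode above 0.02 m).
It also fails if it takes over 58 s, if anything falls off the work surface, if the arm or the gripper's body presses on something with over 40 N, if the wrist force passes 120 N, or if a joint passes its speed limit or range.

## Robot

A 6-joint arm with a two-finger parallel gripper is mounted at the origin on the work surface. World frame = base frame: x ahead of the robot, y to its left, z up, the work surface at z = 0. Lengths are in m, angles in rad, forces in N, time in s.
With the tool pointing down it reaches from about 0.35 to 0.975 m from the base axis. Payload 4.9 kg.
Tool frame: the origin (TCP) lies between the finger pads; the fingertips stand 19 mm ahead of it and the grasp point (between the pads) is the TCP; x points along the fingers, y is the direction in which the jaws open and shut, and the axes are right-handed (so a half turn about x gives the same grasp; the last joint's range is limited). The gripper opens to 85 mm and grips with 20 to 120 N. Pads are 22 mm wide; open, the fingers measure 114 mm over their backs; the gripper's body (76 mm by 85 mm) begins 54 mm behind the grasp point. The pads swing forward as they close: fully open they stand 13 mm farther back than shut.
Start: joints at [1.155, 0.053, 1.613, -0, 1.476, -0.119], TCP at [0.183, 0.598, 0.25] pointing down, gripper open.
Joint ranges: [-3.01, 3.01], [-1.01, 2.22], [0.06, 2.58], [-1.02, 4.17], [0.09, 2.62], [-3.14, 3.14]. Speed limits (rad/s): [2.57, 2.57, 3.14, 3.14, 3.14, 3.14].

## Interface

Orientations are given as a 3x3 rotation matrix whose columns are the frame's x, y, z axes.
In Python, from bench import * gives the robot as it stands.
- The arm moves only by the shell command python3 -m pendant 'ROWS'. ROWS is a JSON object of lists of equal length, an entry for each row: "twist": the turn, a rotation vector about the tool's x, y, z in rad, a list of three; "xyz": the shift along the tool's x, y, z in m, a list of three; "hand": the finger opening in m, from 0 to 0.0854. A call has 1 to 20 rows; each row shifts and turns the pose as measured when the row begins, along the tool's axes as they then stand; what a row does not reach is not made up. A row lasts 1/8 s, in which the tool goes at most 62.5 mm and 10.7 degrees, less where a joint would pass 70% of its speed; a pose out of reach is approached as far as the arm can. A call with a gripper value outside its range is refused whole. The fingers move at their own pace and stop on an object; the grip force is fixed at half the most. Time passes only in rows, so rows that do not move let the fingers close. It gives the time, the measured TCP pose, the force and the opening at its end, in the units of the state.
- read_state(): the state, without advancing time (a new reading comes with each control period).
- get_image(name): name is "scene" or "top" or "wrist"; returns a dict with "pixels" (400x640x3 uint8, blue, green, red), "mtx" (3x3 intrinsics, pixels), "pose" (4x4, takes a point from camera to world coordinates). Camera axes: x right, y down, z forward; pixel columns grow to the right and rows downward; lengths in m; the calibration is good to about 2 mm. A picture is of the moment at which its call begins. There is no depth.
- finish_job(): hands the job in, once; it reports no verdict.
The state is a dict: "clock": time; "joint_positions": joint angles; "qd": joint speeds; "joint_torque": joint torques, N m; "ee_pos": TCP position; "ee_rot": TCP orientation; "ft_force": force on the tool from outside, world axes, zero at the start; "wrist_torque": the same for the moment, N m; "gripper_width": finger opening in m.
Only numpy, scipy, OpenCV 4.12 (cv2) and the standard library are available. Lean on these libraries where they do the work, as an engineer would, in place of code of your own. Each camera call takes 0.05 s, during which the arm holds its last target. There are 200 camera calls.

## Working session

There is one attempt and no reset: what is moved stays moved. The work goes in short steps, Python scripts to look and compute and a shell command to move; the robot and the scene stay as the last step left them, time stands still between calls to the robot, and variables do not carry over. Pictures are saved under pics/ and viewed, about 8 in all and at most 12, crops included, and the job is handed in when it is done.

```bash
mkdir -p pics; ls
python3 - <<'E'
from bench import *
import cv2
s=read_state(); print(s['clock'],s['ee_pos'],s['ee_rot'],s['gripper_width'])
for n in ('top','scene'):
    g=get_image(n); cv2.imwrite(f'pics/{n}0.png',g['pixels']); print(n,g['mtx'],g['pose'])
E
```

```text
pics
0.0 [0.18254611 0.59713621 0.24904656] [[-8.54830605e-04  2.92437741e-01  9.56284182e-01]
 [-1.92828254e-03  9.56282271e-01 -2.92438881e-01]
 [-9.99997775e-01 -2.09397180e-03 -2.53556762e-04]] 0.08551413386634872
top [[495.03248239   0.         323.4446008 ]
 [  0.         495.03248239 195.97392424]
 [  0.           0.           1.        ]] [[-0.01307504 -0.99130097  0.13096343  0.35662853]
 [-0.99978766  0.01504705  0.01407943  0.04184601]
 [-0.01592757 -0.13075153 -0.99128722  1.38980675]
 [ 0.          0.          0.          1.        ]]
scene [[363.55999452   0.         319.32623167]
 [  0.         363.55999452 203.67913023]
 [  0.           0.           1.        ]] [[ 0.87901692  0.37688642 -0.29203748  0.79113164]
 [ 0.47678863 -0.6930745   0.54066657 -0.44265092]
 [ 0.00136616 -0.61449521 -0.78891937  0.81225255]
 [ 0.          0.          0.          1.        ]]
```

View pics/top0.png

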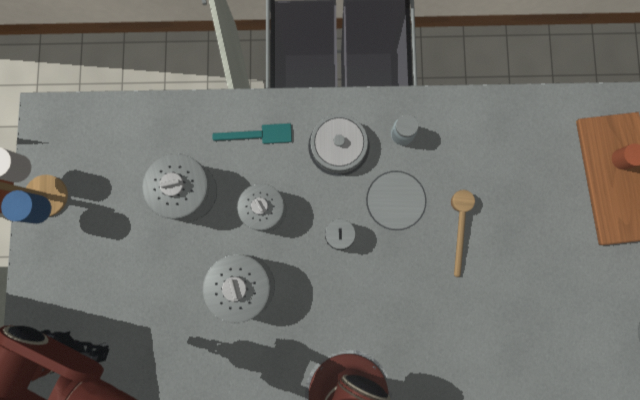

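View pics/scene0.png

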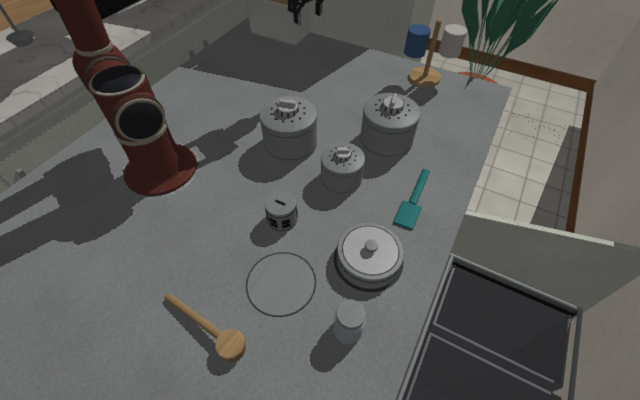

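The top view shows the arm at the bottom and the column at about (340,235). The chute is at (339,143) and the plate at (396,200). The caddies are at (262,206), which is small, and at (175,187) and (237,288), both bigger. I'll enlarge it to measure.

Run:
```python
import cv2
i=cv2.imread('pics/top0.png')[105:285,210:450]
cv2.imwrite('pics/crop0.png',cv2.resize(i,None,fx=3.3,fy=3.3,interpolation=cv2.INTER_CUBIC))
```

```text
(no output)
```

View pics/crop0.png

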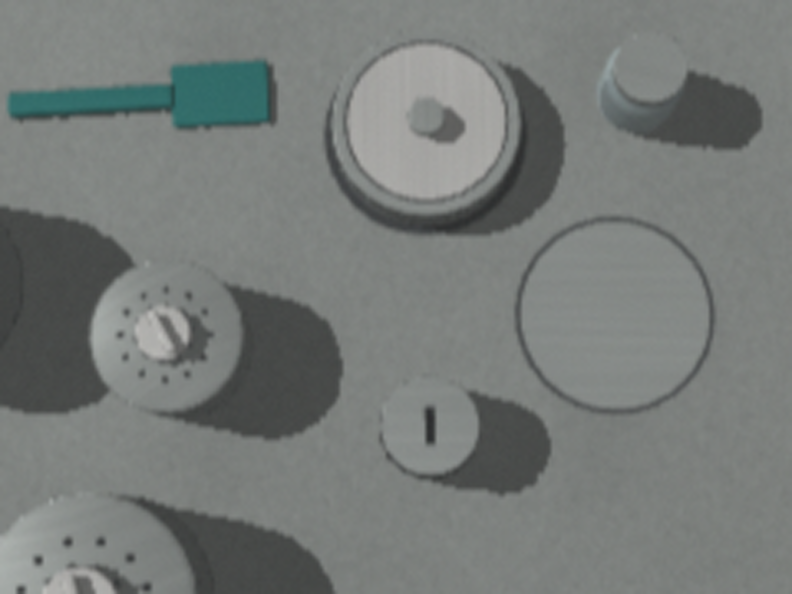

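The crop shows these centres, in crop pixels:
- column top: (430,426)
- chute knob: (427,117), with the chute rim around (426,121)
- plate: (615,314)
- small caddy rim: (167,337)
- caddy vent cap: (162,333)

I'll triangulate these and overlay the models.

```bash
cat > h.py <<'E'
import numpy as np, cv2
def w(g,u,v,z):
    p=g['pose']; d=p[:3,:3]@np.linalg.solve(g['mtx'],[u,v,1.]); return p[:3,3]+d*(z-p[2,3])/d[2]
def pr(g,P):
    p=g['pose']; c=(np.asarray(P)-p[:3,3])@p[:3,:3]; q=c@g['mtx'].T; return q[...,:2]/q[...,2:]
def circ(g,im,c,z,r,s,off,col):
    a=np.linspace(0,2*np.pi,90); P=np.c_[c[0]+r*np.cos(a),c[1]+r*np.sin(a),0*a+z]
    q=(pr(g,P)-off+.5)*s-.5; cv2.polylines(im,[np.round(q*8).astype(int)],True,col,1,cv2.LINE_AA,3)
E
python3 - <<'E'
from bench import *
from h import *
g=get_image('top'); h=get_image('scene')
C=lambda x,y:((x+.5)/3.3-.5+210,(y+.5)/3.3-.5+105)
col=w(g,*C(430,426),.075); ch=w(g,*C(426,121),.05); kn=w(g,*C(427,117),.072); pl=w(g,*C(615,314),0)
ca=w(g,*C(165,337),.09); vc=w(g,*C(162,333),.113)
for n in 'col ch kn pl ca vc'.split(): print(n,eval(n).round(4))
c=(ch+kn)[:2]/2
print(np.linalg.norm(c-col[:2]))
fx=(c-col[:2])/np.linalg.norm(c-col[:2]); fy=np.array([-fx[1],fx[0]]); o=(col[:2]+c)/2+fx*(108-148)/2000
print('gap',o,'fx',fx,'fy',fy)
for p in (ca,vc,pl): print(fx@(p[:2]-o),fy@(p[:2]-o))
def draw(g,s,x0,y0,x1,y1,n):
    im=cv2.resize(g['pixels'][y0:y1,x0:x1],None,fx=s,fy=s,interpolation=cv2.INTER_CUBIC); off=np.array([x0,y0])
    for cc,r,zs in ((col,.04,(0,.075)),(c,.08,(0,.05)),(pl,.085,(0,)),((ca+vc)/2,.062,(0,.09)),((ca+vc)/2,.022,(.105,))):
        for z in zs: circ(g,im,cc,z,r,s,off,(0,0,255) if z else (0,255,255))
    return im
a=draw(g,3,210,105,450,285,'a'); b=draw(h,3,230,130,420,330,'b')
hh=min(a.shape[0],b.shape[0]); cv2.imwrite('pics/ov_top.png',a);cv2.imwrite('pics/ov_sc.png',b)
E
```

```text
col [0.4287 0.0181 0.075 ]
ch [0.6856 0.0165 0.05  ]
kn [0.6836 0.016  0.072 ]
pl [ 0.5262 -0.1431  0.    ]
ca [0.5021 0.2295 0.09  ]
vc [0.5027 0.2286 0.113 ]
0.25595732731600396
gap [0.53665301 0.01731479] fx [ 0.99997563 -0.00698208] fy [0.00698208 0.99997563]
-0.0360447834134322 0.21196295436370233
-0.03540592545602304 0.2110277499184054
-0.009300714247699127 -0.16049977609992144
```

View pics/ov_top.png

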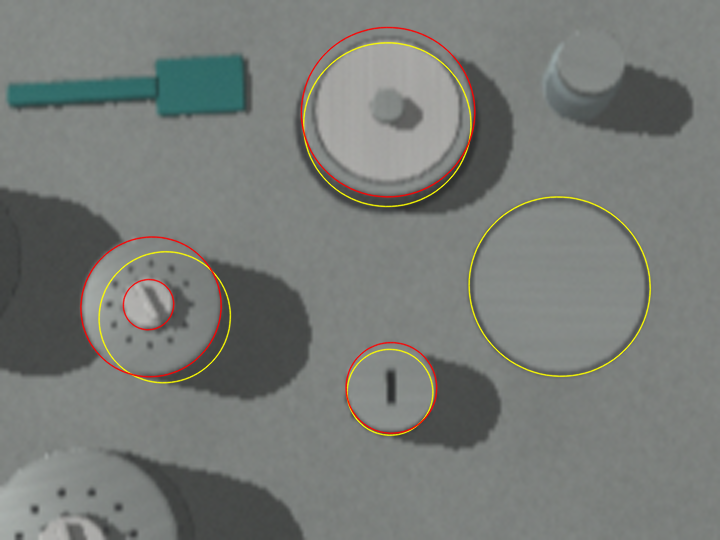

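View pics/ov_sc.png

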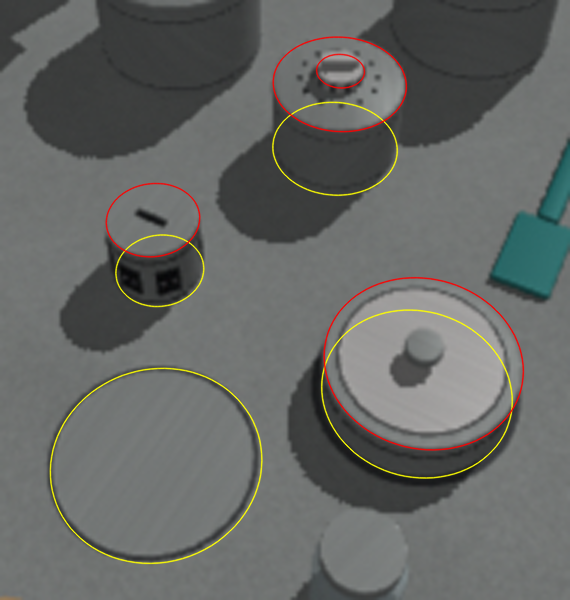

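The overlays fit in both views. The column-to-chute distance is 256 mm as given, and the caddy size and heights match.

- Caddy: (0.5025, 0.229)
- Gap: (0.5367, 0.0173), with the passage along world -y
- Plate: (0.526, -0.143)

My plan is to open the jaws along x and cradle the caddy from behind on both fingers. I'll tilt the tool about 20° so the body leans away from the cap.

```bash
cat >> h.py <<'E'
from scipy.spatial.transform import Rotation as Ro
def delta(s,pos,deg,n,yaw=0):
    t=np.radians(deg); R=np.array([[0,1,0],[-np.sin(t),0,-np.cos(t)],[-np.cos(t),0,np.sin(t)]])
    R=Ro.from_euler('z',yaw,degrees=True).as_matrix()@R
    E=np.array(s['ee_rot']); d=E.T@(np.array(pos)-s['ee_pos']); r=Ro.from_matrix(E.T@R).as_rotvec()
    print('pos',np.round(s['ee_pos'],4),'F',np.round(s['ft_force'],1),'t',s['clock'],'\n xyz total',d.round(4),'per row',(d/n).round(4),'\n twist total',r.round(4),'per row',(r/n).round(4))
E
python3 -m pendant '{"twist":[[0,0,0],[0,0,0],[0,0,0],[0,0,0],[0,0,0],[0,0,0],[0,0,0],[0,0,0],[0,0,0],[0,0,0],[0.13,0,0],[0.13,0,0],[0.13,0,0],[0.13,0,0],[0.13,0,0],[0.13,0,0],[0.13,0,0],[0.13,0,0],[0.13,0,0],[0.1,0,0]],"xyz":[[0.003,-0.018,0.039],[0.003,-0.018,0.039],[0.003,-0.018,0.039],[0.003,-0.018,0.039],[0.003,-0.018,0.039],[0.003,-0.018,0.039],[0.003,-0.018,0.039],[0.003,-0.018,0.039],[0.003,-0.018,0.039],[0.003,-0.018,0.039],[0,0,0],[0,0,0],[0,0,0],[0,0,0],[0,0,0],[0,0,0],[0,0,0],[0,0,0],[0,0,0],[0,0,0]],"hand":[0.085,0.085,0.085,0.085,0.085,0.085,0.085,0.085,0.085,0.085,0.085,0.085,0.085,0.085,0.085,0.085,0.085,0.085,0.085,0.085]}'
python3 - <<'E'
from bench import *
from h import *
s=read_state(); delta(s,[.5025,.305,.2],20,6); print(s['joint_positions'])
g=get_image('top'); cA=w(g,175,187,.13); cB=w(g,237,288,.13); print(cA,cB)
E
```

```text
clock: 2.7
ee_pos: [0.5112, 0.2999, 0.2129]
ee_rot: [[-0.007, 0.999, -0.039], [-0.005, -0.039, -0.999], [-1.0, -0.007, 0.005]]
ft_force: [-0.1, 0.6, 0.1]
gripper_width: 0.0851
pos [0.5112 0.2999 0.2129] F [-0.1  0.6  0.1] t 2.7 
 xyz total [ 0.0129 -0.0088 -0.0048] per row [ 0.0022 -0.0015 -0.0008] 
 twist total [-0.037  -0.3443  0.014 ] per row [-0.0062 -0.0574  0.0023]
[ 4.05638383e-01  7.54739900e-03  1.72220745e+00 -1.29691344e-03
  1.42045921e+00  4.44560538e-01]
[0.55229881 0.44330255 0.13      ] [0.2931473  0.28000189 0.13      ]
```

```bash
python3 -m pendant '{"twist":[[-0.006,-0.0574,0.002],[-0.006,-0.0574,0.002],[-0.006,-0.0574,0.002],[-0.006,-0.0574,0.002],[-0.006,-0.0574,0.002],[-0.006,-0.0574,0.002]],"xyz":[[0.002,-0.0015,-0.0008],[0.002,-0.0015,-0.0008],[0.002,-0.0015,-0.0008],[0.002,-0.0015,-0.0008],[0.002,-0.0015,-0.0008],[0.002,-0.0015,-0.0008]],"hand":[0.085,0.085,0.085,0.085,0.085,0.085]}'
python3 - <<'E'
from bench import *
from h import *
s=read_state(); delta(s,[.5025,.305,.1],20,4);delta(s,[.5025,.305,.047],20,6);
E
```

```text
clock: 3.5
ee_pos: [0.5019, 0.3021, 0.1996]
ee_rot: [[-0.002, 1.0, 0.006], [-0.352, 0.005, -0.936], [-0.936, -0.004, 0.352]]
ft_force: [-0.2, 0.2, 0.7]
gripper_width: 0.0847
pos [0.5019 0.3021 0.1996] F [-0.2  0.2  0.7] t 3.5 
 xyz total [ 0.0921  0.001  -0.0378] per row [ 0.023   0.0002 -0.0095] 
 twist total [0.006  0.0111 0.002 ] per row [0.0015 0.0028 0.0005]
pos [0.5019 0.3021 0.1996] F [-0.2  0.2  0.7] t 3.5 
 xyz total [ 0.1417  0.0012 -0.0565] per row [ 0.0236  0.0002 -0.0094] 
 twist total [0.006  0.0111 0.002 ] per row [0.001  0.0018 0.0003]
```

```bash
python3 -m pendant '{"twist":[[0,0.002,0],[0,0.002,0],[0,0.002,0],[0,0.002,0],[0,0.002,0],[0,0.002,0]],"xyz":[[0.0236,0.0002,-0.0094],[0.0236,0.0002,-0.0094],[0.0236,0.0002,-0.0094],[0.0236,0.0002,-0.0094],[0.0236,0.0002,-0.0094],[0.0236,0.0002,-0.0094]],"hand":[0.085,0.085,0.085,0.085,0.085,0.085]}'
python3 - <<'E'
from bench import *
from h import *
s=read_state(); delta(s,[.5025,.285,.045],20,4)
i=[cv2.resize(get_image('scene')['pixels'][60:240,230:430],None,fx=2.8,fy=2.8,interpolation=cv2.INTER_CUBIC)]
cv2.imwrite('pics/s1.png',i[0])
E
```

```text
clock: 4.25
ee_pos: [0.5033, 0.308, 0.0441]
ee_rot: [[0.002, 1.0, 0.016], [-0.338, 0.016, -0.941], [-0.941, -0.004, 0.338]]
ft_force: [-1.0, 0.6, -0.4]
gripper_width: 0.085
pos [0.5033 0.308  0.0441] F [-1.   0.6 -0.4] t 4.25 
 xyz total [ 0.0069 -0.0011  0.0219] per row [ 0.0017 -0.0003  0.0055] 
 twist total [ 0.0161 -0.0039 -0.0017] per row [ 0.004  -0.001  -0.0004]
```

View pics/s1.png

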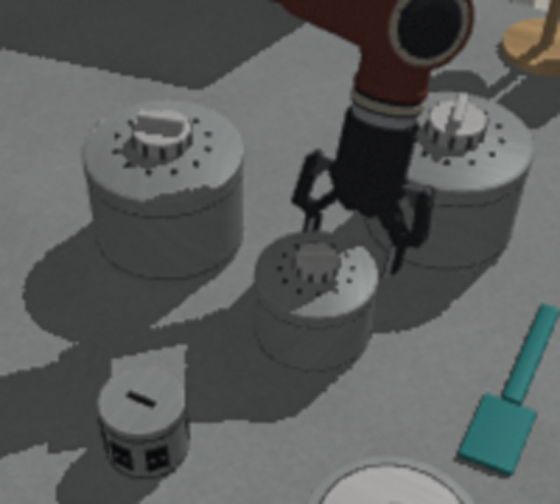

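The fingers stand clear behind the small caddy (cap at (317,258) in the crop), the body is off the cap, and the big caddy behind isn't touched. I'll start the push with a diagonal leg onto the gap line.

```bash
python3 -m pendant '{"twist":[[0.005,0,0],[0.005,0,0],[0.005,0,0],[0,0,0],[0,0,0],[0,0,0],[0,0,0],[0,0,0],[0,0,0],[0,0,0]],"xyz":[[0.0018,0,0.0055],[0.0018,0,0.0055],[0.0018,0,0.0055],[0.0024,0.0025,0.0075],[0.0024,0.0025,0.0075],[0.0024,0.0025,0.0075],[0.0024,0.0025,0.0075],[0.0024,0.0025,0.0075],[0.0024,0.0025,0.0075],[0.0024,0.0025,0.0075]],"hand":[0.085,0.085,0.085,0.085,0.085,0.085,0.085,0.085,0.085,0.085]}'
cat > look.py <<'E'
from bench import *
from h import *
import sys
def look(name=None,tgt=None,deg=20,n=8):
    g=get_image('top'); s=read_state()
    if tgt: delta(s,tgt,deg,n)
    if name:
        p=pr(g,[s['ee_pos'][0],s['ee_pos'][1]-.06,.1]).astype(int); x0,y0=max(p[0]-60,0),max(p[1]-45,0)
        cv2.imwrite('pics/'+name,cv2.resize(g['pixels'][y0:y0+90,x0:x0+120],None,fx=6,fy=6,interpolation=cv2.INTER_CUBIC)); print('crop off',x0,y0)
    return g,s
E
python3 -c "
from look import *
look('p1.png',[.5367,.18,.045])"
```

```text
clock: 5.55
ee_pos: [0.5201, 0.2313, 0.0444]
ee_rot: [[-0.003, 1.0, 0.002], [-0.336, 0.001, -0.942], [-0.942, -0.003, 0.336]]
ft_force: [-1.6, 2.9, -2.0]
gripper_width: 0.0849
pos [0.5205 0.2303 0.0446] F [-0.9  0.3  0.2] t 5.6 
 xyz total [0.0165 0.0162 0.0475] per row [0.0021 0.002  0.0059] 
 twist total [ 0.0019 -0.0052  0.0025] per row [ 0.0002 -0.0007  0.0003]
crop off 221 154
```

View pics/p1.png

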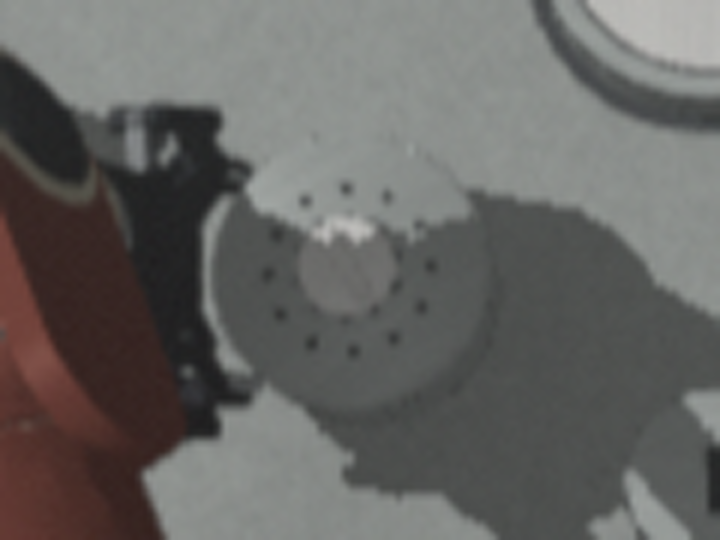

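The caddy is seated against both fingers at about (240,175) and (245,390). Its cap is at (348,266), with the body about 100 crop px clear of it. Next I'll locate it relative to the TCP.

```bash
python3 -c "
from look import *
g,s=look()
C=lambda x,y:((x+.5)/6-.5+221,(y+.5)/6-.5+154)
for p,z in (((348,266),.112),((350,268),.095)):
  c=w(g,*C(*p),z); print(c, c-s['ee_pos'])
"
```

```text
[0.52211324 0.1769894  0.112     ] [ 0.00166284 -0.0536415   0.06716041]
[0.52341401 0.17790686 0.095     ] [ 0.00296362 -0.05272403  0.05016041]
```

```bash
python3 -m pendant '{"twist":[[0,0,0],[0,0,0],[0,0,0],[0,0,0],[0,0,0],[0,0,0],[0,0,0],[0,0,0]],"xyz":[[0.0027,0.002,0.0076],[0.0027,0.002,0.0076],[0.0027,0.002,0.0076],[0.0027,0.002,0.0076],[0.0027,0.002,0.0076],[0.0027,0.0018,0.0076],[0.0027,0.0015,0.0076],[0.0027,0.0005,0.0076]],"hand":[0.085,0.085,0.085,0.085,0.085,0.085,0.085,0.085]}'
python3 -c "
from look import *
look('p2.png',[.535,.08,.045])"
```

```text
clock: 6.65
ee_pos: [0.5355, 0.1628, 0.0451]
ee_rot: [[-0.001, 1.0, 0.002], [-0.335, 0.002, -0.942], [-0.942, -0.002, 0.335]]
ft_force: [0.1, 3.4, -2.3]
gripper_width: 0.085
pos [0.5354 0.1618 0.0452] F [ 0.8  1.3 -1. ] t 6.7 
 xyz total [ 0.0277 -0.0005  0.077 ] per row [ 0.0035 -0.0001  0.0096] 
 twist total [ 0.0018 -0.0055  0.0017] per row [ 0.0002 -0.0007  0.0002]
crop off 247 148
```

View pics/p2.png

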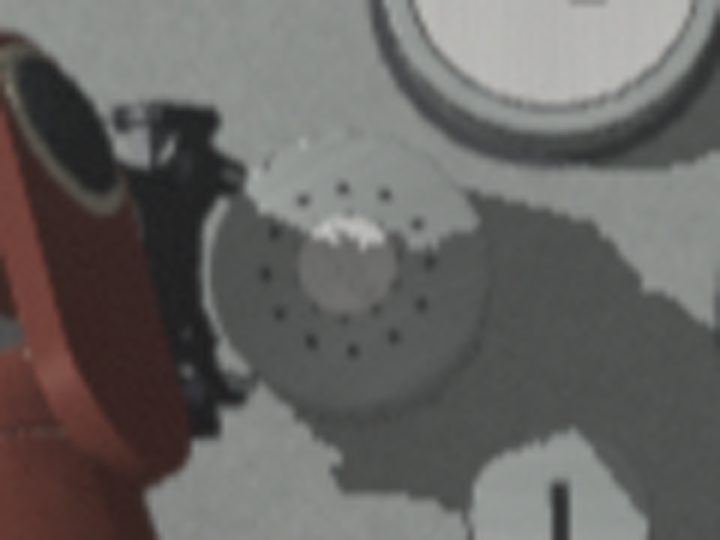

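The cap centre is at (348,264) and the hole ring is centred on (348,269). The caddy is still cradled and aimed at the gap between the chute rim (top) and the column (bottom, slot at (560,515)).

```bash
python3 -c "
from look import *
g,s=look()
C=lambda x,y:((x+.5)/6-.5+247,(y+.5)/6-.5+148)
for p,z in (((348,264),.112),((348,269),.095)):
  c=w(g,*C(*p),z); print(c, c-s['ee_pos'])
"
```

```text
[0.53774368 0.10904595 0.112     ] [ 0.00228547 -0.05307049  0.06670055]
[0.53792933 0.10995798 0.095     ] [ 0.00247112 -0.05215847  0.04970055]
```

```bash
python3 -m pendant '{"twist":[[0,0,0],[0,0,0],[0,0,0],[0,0,0],[0,0,0],[0,0,0],[0,0,0],[0,0,0],[0,0,0]],"xyz":[[0.0026,-0.0004,0.0072],[0.0026,-0.0004,0.0072],[0.0026,-0.0002,0.0072],[0.0026,0,0.0072],[0.0026,0,0.0072],[0.0026,0,0.0072],[0.0026,0,0.0072],[0.0026,0,0.0072],[0.0026,0,0.0072]],"hand":[0.085,0.085,0.085,0.085,0.085,0.085,0.085,0.085,0.085]}'
python3 -c "
from look import *
look('p3.png',[.534,.0,.045])"
```

```text
clock: 7.88
ee_pos: [0.5347, 0.0895, 0.0454]
ee_rot: [[-0.0, 1.0, 0.002], [-0.336, 0.002, -0.942], [-0.942, -0.001, 0.336]]
ft_force: [0.3, 3.7, -0.9]
gripper_width: 0.0851
pos [0.5346 0.0886 0.0454] F [ 0.7  0.9 -1. ] t 7.925 
 xyz total [ 0.0302 -0.0007  0.0833] per row [ 0.0038 -0.0001  0.0104] 
 twist total [ 0.0018 -0.0056  0.0009] per row [ 0.0002 -0.0007  0.0001]
crop off 275 147
```

View pics/p3.png

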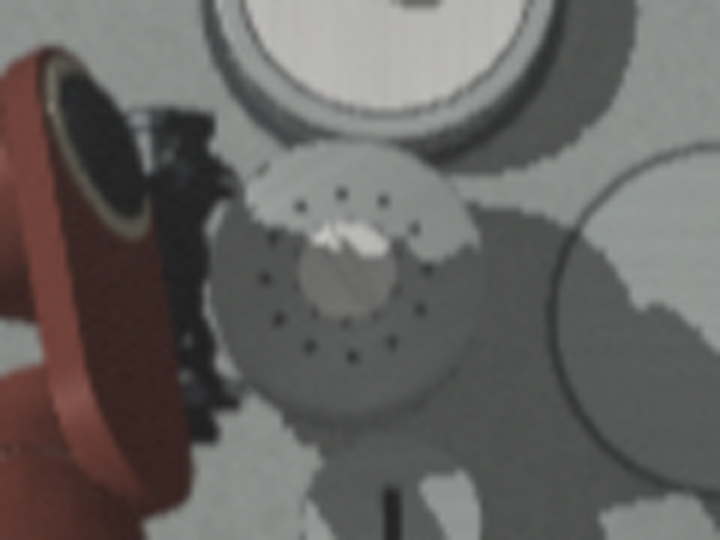

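It's entering the gap centred, with forces at free-sliding level. The cap is at (347,270), the chute rim at about (385,140) and the column top at about (392,500). Next I'll push through and stop short of the plate for a check.

```bash
python3 -m pendant '{"twist":[[0,0,0],[0,0,0],[0,0,0],[0,0,0],[0,0,0],[0,0,0],[0,0,0],[0,0,0],[0,0,0],[0,0,0],[0,0,0],[0,0,0],[0,0,0],[0,0,0],[0,0,0],[0,0,0],[0,0,0],[0,0,0],[0,0,0]],"xyz":[[0.0027,0,0.0074],[0.0027,0,0.0074],[0.0027,0,0.0074],[0.0027,0,0.0074],[0.0027,0,0.0074],[0.0027,0,0.0074],[0.0027,0,0.0074],[0.0027,0,0.0074],[0.0027,0,0.0074],[0.0027,0,0.0074],[0.0027,0,0.0074],[0.0027,0,0.0074],[0.0027,-0.001,0.0074],[0.0027,-0.001,0.0074],[0.0027,-0.001,0.0074],[0.0027,-0.001,0.0074],[0.0027,-0.001,0.0074],[0.0027,-0.001,0.0074],[0.0027,-0.001,0.0074]],"hand":[0.085,0.085,0.085,0.085,0.085,0.085,0.085,0.085,0.085,0.085,0.085,0.085,0.085,0.085,0.085,0.085,0.085,0.085,0.085]}'
python3 -c "
from look import *
look('p4.png',[.524,-.0905,.045],n=3)"
```

```text
clock: 10.3
ee_pos: [0.5279, -0.071, 0.0451]
ee_rot: [[0.0, 1.0, 0.002], [-0.336, 0.002, -0.942], [-0.942, -0.0, 0.336]]
ft_force: [1.0, 5.9, 1.5]
gripper_width: 0.085
pos [ 0.5277 -0.072   0.0452] F [ 0.9  1.1 -0.7] t 10.35 
 xyz total [ 0.0064 -0.0037  0.0174] per row [ 0.0021 -0.0012  0.0058] 
 twist total [ 0.0018 -0.0049  0.0002] per row [ 0.0006 -0.0016  0.0001]
crop off 336 149
```

View pics/p4.png

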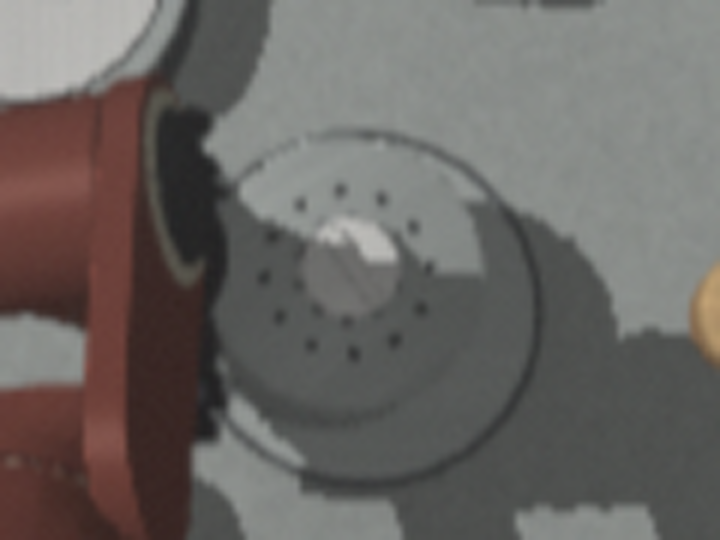

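The caddy is past the gap, with its cap at (350,268) against the plate ring centred on about (363,308). It needs about 19 mm more, as computed. I'll make the final push, then back off horizontally and rise.

```bash
python3 -m pendant '{"twist":[[0,0,0],[0,0,0],[0,0,0],[0,0,0],[0,0,0],[0,0,0],[0,0,0],[0,0,0],[0,0,0],[0,0,0],[0,0,0],[0,0,0],[0,0,0],[0,0,0],[0,0,0]],"xyz":[[0.0021,-0.0012,0.0058],[0.0021,-0.0012,0.0058],[0.0021,-0.0012,0.0058],[0,0,0],[-0.0016,0,-0.0047],[-0.0034,0,-0.0094],[-0.0034,0,-0.0094],[-0.03,0,0],[-0.03,0,0],[-0.04,0,0],[-0.04,0,0],[-0.04,0,0],[-0.02,0,-0.04],[-0.02,0,-0.04],[0,0,0]],"hand":[0.085,0.085,0.085,0.085,0.085,0.085,0.085,0.085,0.085,0.085,0.085,0.085,0.085,0.085,0.085]}'
python3 - <<'E'
from look import *
g,s=look(); print(s['ft_force'],s['qd'])
cv2.imwrite('pics/p5.png',cv2.resize(g['pixels'][100:280,210:500],None,fx=2.7,fy=2.7,interpolation=cv2.INTER_CUBIC))
E
```

```text
clock: 12.22
ee_pos: [0.5216, 0.0929, 0.23]
ee_rot: [[-0.003, 1.0, 0.006], [-0.341, 0.005, -0.94], [-0.94, -0.005, 0.341]]
ft_force: [-0.2, -0.5, -0.2]
gripper_width: 0.0851
[ 0.20175517 -0.82004791 -0.03617448] [-0.03870939 -0.00032977  0.02082746 -0.0053685  -0.00118059 -0.00936983]
```

View pics/p5.png

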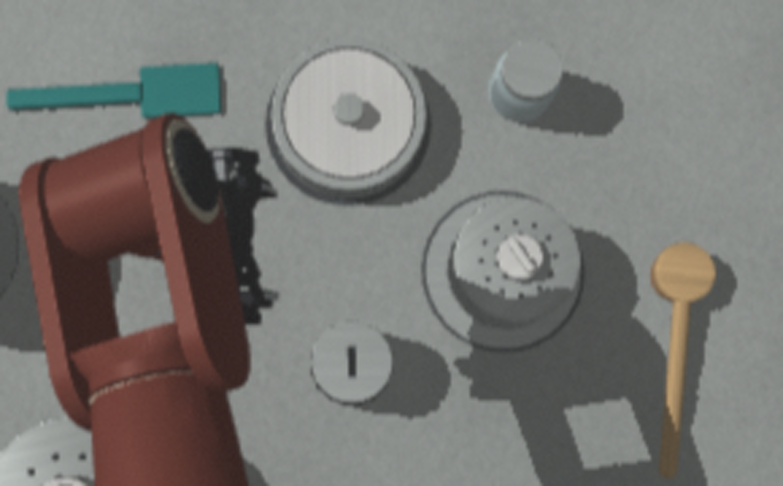

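The caddy stands on the plate with its cap at (520,257), against the plate ring centre at (501,270) at bench level. The gripper is clear at (250,235). The scraper, jar and brush look unmoved, which I'll check with numbers.

Run:
```python
from look import *
g,s=look()
C=lambda x,y:((x+.5)/2.7-.5+210,(y+.5)/2.7-.5+100)
pl=w(g,*C(501.5,270),0)
for p,z in (((520,257),.112),((517,259),.095)):
  c=w(g,*C(*p),z); print(c,pl,np.linalg.norm((c-pl)[:2]))
a=cv2.imread('pics/top0.png')
for n,(x0,y0,x1,y1) in dict(scraper=(205,115,298,150),jar=(385,108,430,150),brushhead=(448,183,482,218)).items():
    A=cv2.cvtColor(a[y0:y1,x0:x1],6).astype('f4');B=cv2.cvtColor(g['pixels'][y0:y1,x0:x1],6).astype('f4')
    print(n,cv2.phaseCorrelate(A,B),abs(A-B).mean())
```

```text
[ 0.52522811 -0.14485922  0.112     ] [ 0.52659195 -0.14146754  0.        ] 0.0036556142974508168
[ 0.5255491  -0.14435932  0.095     ] [ 0.52659195 -0.14146754  0.        ] 0.0030740732933854232
scraper ((0.002930036299979122, 0.10702046851867308), 0.6615199179009155) 13.6245775
jar ((0.6225030717815692, 0.5105904801664458), 0.95167218643942) 12.353439
brushhead ((-0.007931152599606861, -0.0241290449492233), 1.0071384164470214) 12.3294115
```

```bash
python3 -c "
from bench import *
s=read_state(); print(s['clock'],abs(s['qd']).max() if hasattr(s['qd'],'max') else s['qd'],s['ft_force']); print(finish_job())"
```

```text
12.325 0.03017287313970586 [-0.97556555 -0.28149211  0.87870821]
the job is handed in; nothing more can be done
None
```

The caddy is standing on the round plate and the job is handed in, at 12.3 s on the robot's clock. I pushed it with both open fingers cradling its side and the tool tilted about 20° away from the vent cap. It went through the column/chute gap and on to the plate; I then backed the arm off and up.

**Last checks:**
- **Placing:** in the top view the caddy's centre is about 3–4 mm from the plate's centre (limit 25 mm).
- **Gap:** it looked centred going in, and the force stayed under about 6 N at every reading, well below the limits.
- **Clear of everything:** the gripper is at 0.23 m height, and the wrist force reads only noise (about 1 N).
- **Bystanders:** scraper and brush head show shifts of at most 0.1 px. The jar reads 0.8 px (about 2 mm) though the arm never came near it; I put that down to the lighting, as all three patches also changed in brightness.
- **Disagreement:** the chute's position read from its rim and from its knob differed by 2 mm, so I used the mean. That gave 256 mm between column and chute, as specified.

I did not measure the caddy's tilt or height separately, but it looks upright and level in the last picture.

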